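# Raise the test-bay barrier and push the terminals in

## Task

Push the counterweighted barrier arm of the test bay up past its balance point so that it stays raised by itself, then push the terminal pack, sliding it along the bench, through the open mouth between the two rails until it is fully home against the back stop. Only push: do not pick up or tip the pack, do not let the barrier come down on it, and leave the other things on the bench where they are.

Things in the scene. Friction and masses are not known exactly. Their poses are not given: they have to be found in the camera images.
- fixture: The test bay, bolted to the bench (grey and bare metal). Origin on the bench in the middle of the bay's mouth, z up, +x into the bay (away from the robot at yaw 0), +y left. Two side rails 16 mm high run from x = 12 to 88 mm, 74 mm apart inside (y = -37 to +37 mm); their flared ends open to 98 mm at x = -20 mm; the floor between them is the bare bench. The barrier's post stands on the right.
- back_stop (a point): Middle of the front face of the bay's back stop, at bench level (fixture x = +80 mm, y = 0). The stop is an upright plate 110 mm wide and 40 mm high.
- barrier (a joint): Barrier hinge, rad. 0 = down: arm level across the mouth, pointing to fixture +y. Grows as the free end goes up and over toward the post; stop at 1.75 (just past upright). Balance point about 0.93: below it the arm falls shut, beyond it it goes on by itself to the stop and stays. Needs about 1 N (up to 1.3) upward at the sleeve at first, less higher up; lightly damped.
- pivot (a point): Centre of the barrier's hinge: x = 0, y = -140, z = 80 mm in the fixture frame, axis = fixture x. The barrier is a 14 mm square bar in the plane x = 0, reaching 260 mm from here; a 48 mm steel counterweight disc sits 46 mm behind and 42 mm above. Its post (36 mm wide, 92 mm high, with a disc of 42 mm radius at the hinge, 122 mm high) is at x = +12 to +38 mm.
- sleeve (a point): Middle of the black round sleeve (24 mm diameter, 58 mm long) on the barrier's free end, 229 mm from the pivot: the place to push up from below. Its middle is 80 mm above the bench when down; nothing is under it. Nearer the pivot (100 to 180 mm from it) a thin guard plate hangs from the bar to 28 mm above the bench, 8 mm in front of the bar's middle; the pack cannot pass under it.
- terminal_pack: Block of grey and blue rail terminals, 45 mm (its x) by 57 mm (its y) by 36 mm high, 90 g, lying on the bench in front of the bay's mouth with its x roughly along the fixture's x; origin at the centre of its underside. Home = its origin about 57 mm inside the mouth (fixture x = +57 mm).
- union_2: Standing brass pipe union, 25 mm wide, 44 mm high, behind the free end of the barrier; bystander. Origin at the centre of its underside.
- gland: Standing grey cable gland, 30 mm wide, 45 mm high, to the right of the pack; bystander. Origin at the centre of its underside.
- driver_flat: Flat screwdriver lying on the left near the edge, 26x174x30 mm; bystander.
- spanner_10: Combination spanner lying on the left, 25x138x6 mm; bystander.
- feeler_gauge: Closed feeler gauge set lying on the right near the edge, 20x100x14 mm; bystander.
- probe_case: Small black case at the right rear, 56x76x22 mm; bystander.
- twin_sleeve: White twin sleeve at the left rear, 74x92x36 mm; bystander.
Mind the look-alikes: they are no part of the job. What is shaped like the terminal_pack but orange is not meant.

How it is judged (in metres and radians):
On the way, in this order (a step that is already met when the one before it is completed fails the run):
1. the barrier arm is up past its balance point, near its raised stop, while the pack is still outside the bay (value of joint barrier above 1.6 rad and x of terminal_pack in the frame of fixture below -0.02 m), for 0.2 s.
2. the pack stands home against the back stop (value of joint barrier above 1.4 rad and x of terminal_pack in the frame of fixture above 0.051 m), for 0.1 s.
At the end, for the whole second after the job is handed in: The barrier stands raised by itself (joint above 1.6 rad); the terminal pack lies flat on the bench between the rails, square to the bay within 0.15 rad and home against the back stop within 6 mm, at rest (value of joint barrier above 1.6 rad and x of terminal_pack in the frame of fixture above 0.051 m and y of terminal_pack in the frame of fixture between -0.015 and 0.015 m and angle between the x axis of terminal_pack and the x axis of fixture, either way round below 0.15 rad and angle between terminal_pack's own z axis and vertical below 0.1 rad and height (world z) of terminal_pack below 0.006 m and linear speed of terminal_pack below 0.02 m/s); the robot touches nothing.
It fails at once if the pack was lifted or tipped (height (world z) of terminal_pack above 0.012 m or angle between terminal_pack's own z axis and vertical above 0.3 rad).
It fails at once if the barrier came down over the pack (value of joint barrier below 1.2 rad and x of terminal_pack in the frame of fixture above 0 m).
It fails at once if another thing on the bench was moved (distance of any of union_2, gland, driver_flat, spanner_10, feeler_gauge, probe_case, twin_sleeve from where it was at the start of the episode above 0.02 m).
It also fails if it takes over 56 s, if anything falls off the work surface, if the arm or the gripper's body presses on something with over 40 N, if the wrist force passes 120 N, or if a joint passes its speed limit or range.

## Robot

A 7-joint arm with a two-finger parallel gripper is mounted at the origin on a cart in front of the work surface, level with it; the furniture and walls round the work are solid. World frame = base frame: x ahead of the robot, y to its left, z up, the work surface at z = 0. Lengths are in mm, angles in rad, forces in N, time in s.
With the tool pointing down it reaches from about 400 to 900 mm from the base axis. Payload 5.6 kg.
Tool frame: the origin (TCP) lies midway between the tips of the shut fingers; the grasp point (between the pads) lies 19 mm behind it; x points along the fingers, y is the direction in which the jaws open and shut, and the axes are right-handed (so a half turn about x gives the same grasp; the last joint's range is limited). The gripper opens to 92 mm and grips with 3 to 60 N. Pads are 20 mm wide; open, the fingers measure 128 mm over their backs; the gripper's body (75 mm by 189 mm) begins 69 mm behind the grasp point.
Start: joints at [1.079, 0.468, -0.012, 1.603, 0.006, 1.071, -0.056], TCP at [281.987, -585.656, 214.592] pointing down, gripper open.
Joint ranges: [-2.53, 2.53], [-0.31, 2.02], [-1.57, 1.55], [0.28, 2.44], [-1.29, 4.43], [0.15, 1.84], [-2.92, 2.92]. Speed limits (rad/s): [2.57, 2.57, 3.14, 3.14, 3.14, 3.14, 3.14].

## Interface

Orientations are given as a rotation vector (axis times angle).
In Python, from cell import robot, grip, kin, viewer gives the robot as it stands. Calls block until the motion is done:
- robot.movep(position, orientation): joint-space move of the TCP to a pose.
- robot.servo_line(position, feed=150, rotation=None): straight line of the TCP; rotation=None keeps the orientation; feed is the mean speed in mm/s.
- robot.goto_joints(angles): joint-space move.
- grip(opening, newtons=None): opening from 0.0 (shut) to 1.0 (fully open); newtons is the grip in N (None keeps the last); returns when the fingers have stopped.
- robot.hold(seconds).
- kin.ik(position, orientation): joint angles nearest the present ones, or None.
- robot.observe(): the state.
- viewer.read_camera(name): name is "side" or "top" or "wrist"; returns the picture (420x560x3 uint8, red, green, blue); there is no depth.
- viewer.camera_info(name): a dict with "camera_matrix" (3x3 intrinsics, pixels), "R" (3x3) and "t" (3): a world point X has camera coordinates R X + t. Camera axes: x right, y down, z forward; pixel columns grow to the right and rows downward; lengths in mm; the calibration is good to about 2 mm. A picture is of the moment at which its call begins: read the wrist's pose just before it. camera_info takes no time and is no camera call; for the wrist camera it gives the pose at the moment of the call.
A pose or a line that the arm cannot do raises robot.IKError and nothing moves.
- robot.job_done(): hands the job in, once; it reports no verdict.
Trained networks look in the newest picture that a camera, given by its name, has taken for a name from the list of things; names that differ only in an ending like _2 or _b are one class to them, and where a whole thing is asked for, a point or a joint stands for the part that bears it (a point fixed in the world has none). Each returns a list of dicts, best first, with "confidence" (0 to 1); they miss things now and then, are a little off and sometimes report something else, mostly with a low value. They report only what shows in the picture. A call takes as long as a camera call. They do not tell look-alikes from the thing itself.
- viewer.silhouettes(name, camera): "mask" (420x560 bool, what is visible of it).
- viewer.pinpoint(name, camera): "at" ([x, y, z] in mm, in the coordinates of the camera as it stood for that picture, good to about 4 mm: a listed point, or the origin of a listed thing).
The state is a dict: "t": time; "joints": joint angles; "joint_velocities": joint speeds; "joint_torque": joint torques, N m; "tcp_pos": TCP position; "tcp_rot": TCP orientation; "contact_force": force on the tool from outside, world axes, zero at the start; "wrist_torque": the same for the moment, N m; "grip_width": opening from 0.0 (shut) to 1.0 (fully open).
Only numpy, scipy, OpenCV 4.12 (cv2) and the standard library are available. Lean on these libraries where they do the work, as an engineer would, in place of code of your own. Each camera call takes 0.05 s, during which the arm holds its last target.

## Working session

There is one attempt and no reset: what is moved stays moved. The work goes in short steps, each a Python script; the robot and the scene stay as the last script left them, time stands still between calls to the robot, and variables do not carry over. Pictures are saved under pics/ and viewed, and the job is handed in when it is done.

```bash
ls; mkdir -p pics
cat > h.py <<'E'
import numpy as np, cv2
from cell import robot, grip, kin, viewer
def save(cam,fn):
    im=viewer.read_camera(cam); cv2.imwrite('pics/'+fn,cv2.cvtColor(im,cv2.COLOR_RGB2BGR)); return im
def toworld(p,ci):
    R=np.array(ci['R']);t=np.array(ci['t']);return R.T@(np.array(p)-t)
def proj(X,ci):
    c=np.array(ci['R'])@np.array(X)+np.array(ci['t']);u=np.array(ci['camera_matrix'])@c;return u[:2]/u[2]
def ray(px,ci,z):
    R=np.array(ci['R']);t=np.array(ci['t']);K=np.array(ci['camera_matrix'])
    d=R.T@np.linalg.solve(K,[px[0],px[1],1.]);c=-R.T@t
    return c+d*(z-c[2])/d[2]
E
python3 - <<'E'
from h import *
s=robot.observe();print(s)
for cam in ['top','side']:
    save(cam,cam+'0.png');ci=viewer.camera_info(cam)
    print(cam, ci)
    for n in ['fixture','back_stop','pivot','sleeve','terminal_pack','union_2','gland','driver_flat','probe_case']:
        for d in viewer.pinpoint(n,cam)[:3]:
            w=toworld(d['at'],ci);print(n,round(d['confidence'],2),w.round(0),proj(w,ci).round(0))
E
```

```text
pics
{'t': 0.0, 'joints': array([ 1.07897926,  0.4683615 , -0.01157988,  1.60359796,  0.00599308,
        1.07140276, -0.05627176]), 'joint_velocities': array([-1.57246407e-03,  2.18247318e-04,  8.83772662e-04, -4.01252264e-05,
       -2.18731343e-04, -4.74013506e-04, -9.16900721e-04]), 'joint_torque': array([-5.90912987e-04, -5.20578432e+01, -1.18620702e-02, -2.43751734e+01,
       -5.64526522e-02,  1.71712943e-02,  1.70552398e-04]), 'tcp_pos': array([ 281.71295055, -585.1451964 ,  213.66113632]), 'tcp_rot': array([ 1.97262108,  0.45199116, -1.97364975]), 'contact_force': array([ 0.17936947,  1.28447274, -0.22213141]), 'wrist_torque': array([0.04341593, 0.01770097, 0.00098492]), 'grip_width': 0.9969945865780041}
top {'camera_matrix': array([[534.82137142,   0.        , 284.96169093],
       [  0.        , 534.82137142, 207.02150123],
       [  0.        ,   0.        ,   1.        ]]), 'R': array([[-0.02341181, -0.99961896,  0.01462246],
       [-0.98065228,  0.02011921, -0.19472115],
       [ 0.19435276, -0.01889833, -0.98074964]]), 't': array([  -8.86359261,  538.97610743, 1603.97
[... 860 characters left out ...]

       [-0.37017923,  0.54052124, -0.75551581],
       [ 0.42306949, -0.62595972, -0.65512337]]), 't': array([ 455.78020326,  238.79605906, 1182.37200517])}
fixture 0.87 [632.   6.   1.] [257. 202.]
fixture 0.19 [ 373. -314.   -1.] [392. 177.]
back_stop 0.56 [716.  23.  -0.] [230. 195.]
back_stop 0.19 [711. 109.  -4.] [211. 214.]
pivot 0.78 [ 662. -134.   81.] [277. 151.]
sleeve 0.58 [615.  89.  75.] [243. 201.]
terminal_pack 0.69 [538. -43.  -4.] [295. 207.]
terminal_pack 0.58 [455.  42.   2.] [304. 235.]
terminal_pack 0.57 [ 504. -158.    4.] [327. 187.]
gland 0.61 [ 599. -158.   -2.] [299. 177.]
driver_flat 0.97 [394. 325.  -0.] [259. 322.]
probe_case 0.75 [ 697. -355.   -3.] [307. 136.]
```

View pics/top0.png

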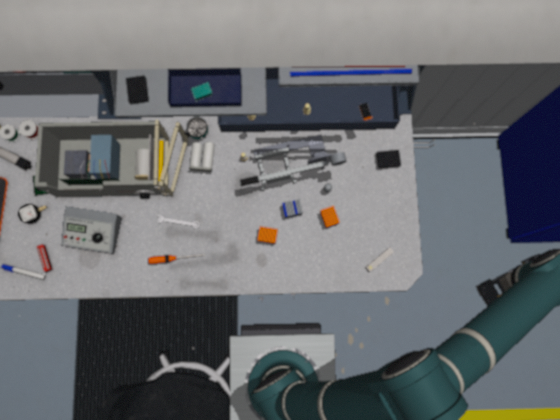

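View pics/side0.png

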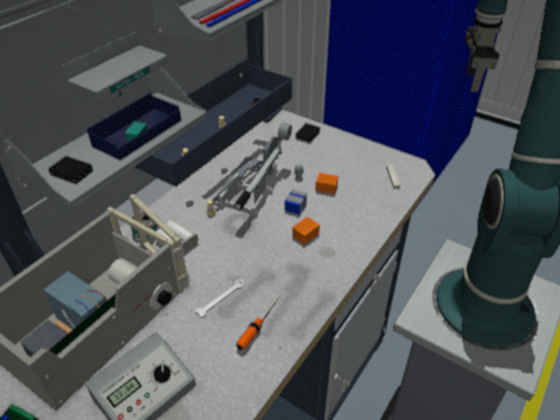

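Run:
```python
import cv2
a=cv2.imread('pics/top0.png')[120:270,190:350];b=cv2.imread('pics/side0.png')[130:260,200:360]
cv2.imwrite('pics/c0.png',cv2.resize(a,None,fx=5,fy=4,interpolation=2)[:600]);cv2.imwrite('pics/c1.png',cv2.resize(b,None,fx=4.5,fy=4.5,interpolation=2))
```

```text
(no output)
```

View pics/c0.png

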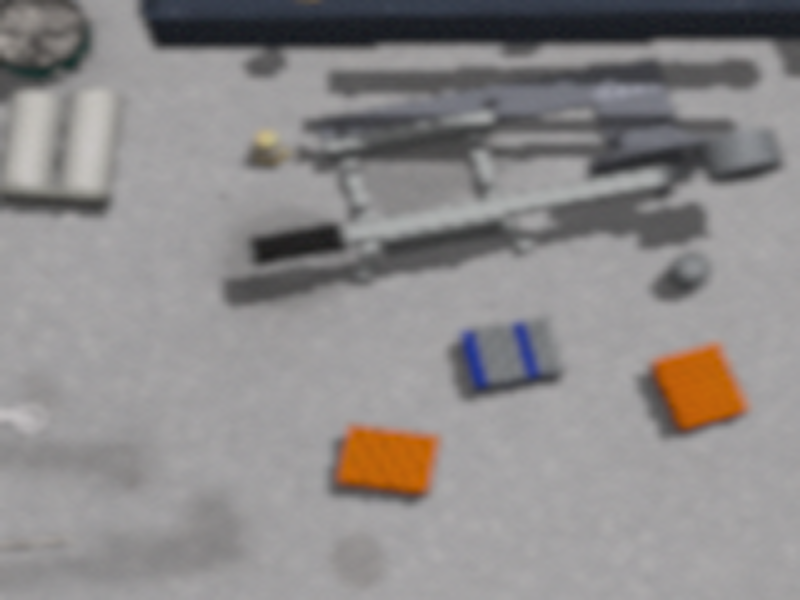

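View pics/c1.png

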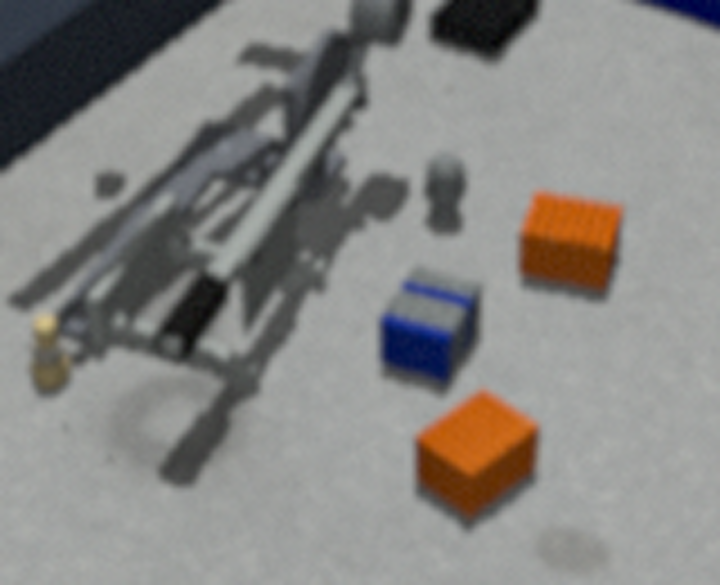

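The pack is the blue/grey block at top (292,209) and side (296,202). The two orange blocks at top (267,236) and (330,217) are look-alikes, and the enlarged crops confirm this by colour. The barrier is down, with the black sleeve at top (250,180).

Next I plan the barrier push: shut fingers pitched forward and down, entering beneath the sleeve.

```bash
cat >> h.py <<'E'
from scipy.spatial.transform import Rotation as Ro
YAW=0.205; O=np.array([636.4,1.6,0.])
Rf=Ro.from_euler('z',YAW).as_matrix()
def F(p): return O+Rf@np.array(p,float)
def toF(w): return Rf.T@(np.array(w)-O)
def orient(pitch,yaw=0.,flip=1):
    # pitch below horizontal; yaw in fixture frame; tool x fwd-down, tool y horizontal
    x=np.array([np.cos(pitch),0,-np.sin(pitch)]);y=flip*np.array([0,1.,0]);M=np.stack([x,y,np.cross(x,y)],1)
    return Ro.from_matrix(Rf@Ro.from_euler('z',yaw).as_matrix()@M).as_rotvec()
E
python3 - <<'E'
from h import *
for flip in (1,-1):
  for deg in (20,30,40,50,60,90):
    o=orient(np.radians(deg),0,flip)
    out=[]
    for p in ([-100,89,100],[22,89,22],[20,60,160],[20,-20,260],[20,-60,290],[-140,-25,20],[34,0,20]):
        q=kin.ik(F(p),o);out.append(None if q is None else np.round(q,2))
    print(flip,deg,[ 0 if q is None else 1 for q in out]); print(out[1],out[4],out[5])
E
```

```text
1 20 [0, 1, 0, 1, 1, 0, 1]
[-1.02  1.4   0.86  2.41  3.03  1.46 -2.55] [ 1.29  0.72 -1.31  2.28  3.07  0.5  -0.78] None
1 30 [0, 1, 1, 1, 1, 0, 1]
[ 0.95  1.8  -1.36  2.31  2.89  1.23  0.21] [ 1.27  0.55 -1.28  2.2   2.82  0.25 -0.69] None
1 40 [0, 1, 1, 1, 1, 0, 1]
[ 0.86  1.52 -1.35  2.26  2.57  1.16  0.08] [ 1.26  0.52 -1.33  2.09  1.43  0.2   0.64] None
1 50 [0, 1, 1, 1, 1, 0, 1]
[ 0.81  1.34 -1.34  2.18  2.24  1.05  0.12] [ 0.09  0.16  0.05  2.03 -0.7   0.35  2.5 ] None
1 60 [1, 1, 1, 1, 1, 1, 1]
[ 0.51  0.82 -0.89  2.09  1.85  0.53  0.03] [ 0.53  0.25 -0.5   1.87 -0.04  0.54  1.88] [ 1.21  1.15 -1.33  2.37  1.97  0.84  0.39]
1 90 [1, 1, 1, 1, 1, 1, 1]
[ 0.34  0.87 -0.78  1.69  0.75  0.91  1.02] [ 0.51  0.56 -0.74  1.43  0.38  1.3   1.53] [ 0.5   0.62 -0.58  2.04  0.56  0.64  1.32]
-1 20 [0, 1, 0, 1, 1, 0, 1]
[-1.22  1.73  1.07  2.42  2.99  1.42  0.16] [ 1.29  0.72 -1.31  2.28  3.07  0.5   2.36] None
-1 30 [0, 1, 1, 1, 1, 0, 1]
[ 0.81  1.42 -1.13  2.31  2.92  1.14  2.88] [ 1.27  0.55 -1.28  2.2   2.82  0.25  2.45] None
-1 40 [0, 1, 1, 1, 1, 0, 1]
[ 0.58  0.99 -0.9   2.27  2.71  0.85  2.53] [ 1.26  0.52 -1.33  2.09  1.43  0.2  -2.5 ] None
-1 50 [0, 1, 1, 1, 1, 0, 1]
[ 0.37  0.75 -0.66  2.21  2.52  0.52  2.46] [ 0.55  0.21 -0.46  2.   -0.4   0.31 -0.9 ] None
-1 60 [1, 1, 1, 1, 1, 1, 1]
[ 0.76  1.24 -1.34  2.08  1.92  1.   -2.86] [ 0.46  0.24 -0.41  1.88 -0.09  0.54 -1.21] [ 0.73  0.6  -0.66  2.39  2.63  0.27  2.56]
-1 90 [1, 1, 1, 1, 1, 1, 1]
[-0.03  0.71 -0.23  1.71  0.23  0.74 -1.74] [ 0.23  0.47 -0.29  1.45  0.14  1.25 -1.44] [ 0.19  0.54 -0.19  2.06  0.18  0.55 -1.5 ]
```

```bash
cat >> h.py <<'E'
P45=np.radians(45);YW=np.radians(-30)
OB=orient(P45,YW)
dirB=np.array([np.cos(YW),np.sin(YW),0])
def bar_tcp(th,gap,r=229,ext=20):  # fixture coords: finger axis crosses 'gap' below bar centre
    c=np.array([0,-140+r*np.cos(th),80+r*np.sin(th)])+np.array([0,np.sin(th),-np.cos(th)])*gap
    return c+ext*dirB+np.array([0,0,-ext])
E
python3 - <<'E'
from h import *
print(bar_tcp(0,40))
for p in ([-60,200,200],[-20,170,120],[0,165,25],bar_tcp(0,40),bar_tcp(0.1,24)):
    q=kin.ik(F(p),OB);print(np.round(F(p)),None if q is None else np.round(q,2))
print(kin.ik([480,-150,380],OB),kin.ik([450,0,380],OB))
E
```

```text
[17.32050808 79.         20.        ]
[537. 185. 200.] [-0.17  0.32 -0.67  2.23  1.43  0.89 -0.64]
[582. 164. 120.] [ 0.16  0.72 -1.01  2.2   1.79  1.16 -0.76]
[603. 163.  25.] [-0.58  0.67 -0.06  2.2   1.92  0.69 -1.19]
[637.  82.  20.] [-0.43  0.68 -0.    2.22  2.17  0.62 -1.28]
[637.  84.  59.] [-0.19  0.61 -0.29  2.21  2.02  0.71 -1.02]
None None
```

Run:
```python
from h import *
grip(0.0)
s=robot.observe();robot.servo_line([350,-520,330],feed=250)
try:
    robot.movep(F([-60,200,200]),OB)
    robot.servo_line(F([-10,170,110]),feed=150)
    robot.servo_line(F([5,165,25]),feed=100)
except robot.IKError as e: print('ik',e)
s=robot.observe();print(s['t'],s['joints'].round(2),toF(s['tcp_pos']).round(1),s['contact_force'].round(1))
save('side','s1.png');save('top','t1.png')
```

```text
7.6083 [-0.34  0.71 -0.33  2.18  1.92  0.84 -1.08] [  5.2 165.2  25.6] [-0.1 -0.1 -0.2]
```

View pics/s1.png

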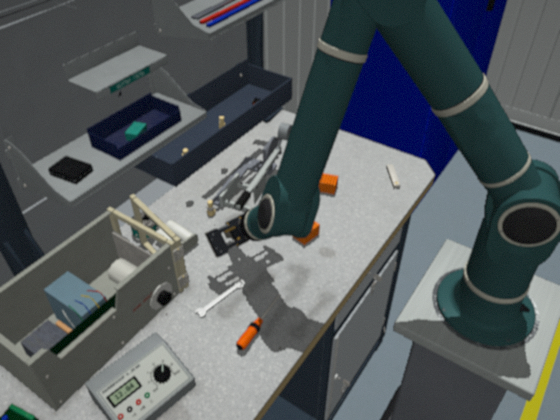

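View pics/t1.png

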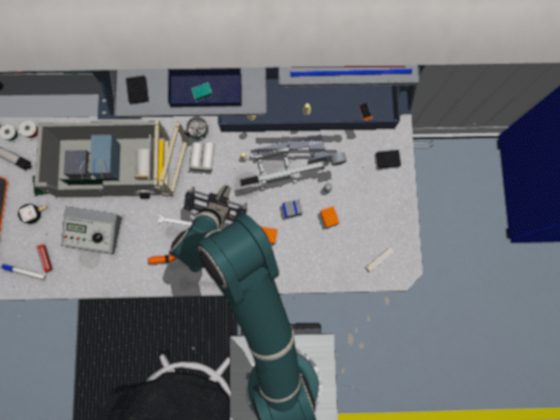

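The fingers are just left of the sleeve (side ~ (245,225)), and nothing has been touched. Now I slide under it and lift.

```bash
python3 - <<'E'
from h import *
robot.servo_line(F(bar_tcp(0,42)),feed=100)
s=robot.observe();print(s['t'],toF(s['tcp_pos']).round(1),s['contact_force'].round(1))
robot.servo_line(F(bar_tcp(0.12,24)),feed=80)
s=robot.observe();print(s['t'],toF(s['tcp_pos']).round(1),s['contact_force'].round(1))
save('side','s2.png');save('top','t2.png')
E
python3 -c "
import cv2
a=cv2.imread('pics/s2.png')[120:270,180:340];cv2.imwrite('pics/s2c.png',cv2.resize(a,None,fx=4,fy=4))"
```

```text
8.7333 [16.7 78.2 17.8] [-2.1 -2.7 -0.5]
9.45 [17.8 81.  63.9] [ 0.5  0.2 -0.2]
```

View pics/s2c.png

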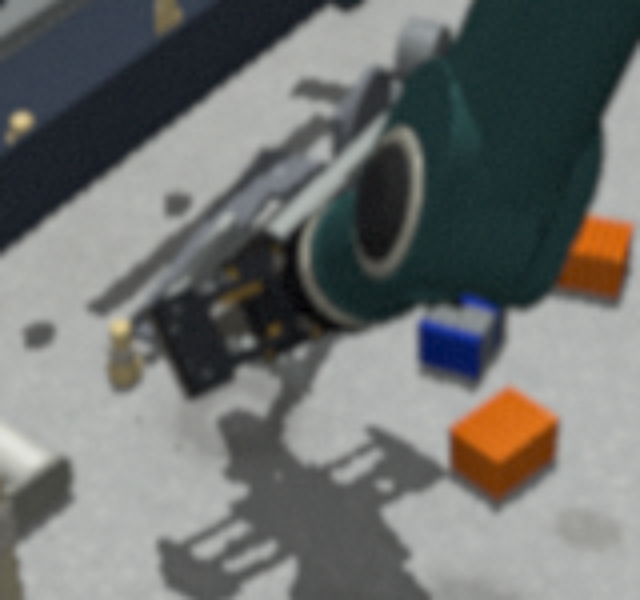

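```bash
python3 - <<'E'
from h import *
for th in (.25,.4):
    robot.servo_line(F(bar_tcp(th,24)),feed=100)
    s=robot.observe();print(s['t'],toF(s['tcp_pos']).round(1),s['contact_force'].round(1))
save('side','s3.png');save('top','t3.png')
E
python3 -c "
import cv2,numpy as np
a=cv2.imread('pics/s3.png')[80:270,170:350];b=cv2.imread('pics/t3.png')[100:290,180:360]
cv2.imwrite('pics/s3c.png',cv2.resize(np.hstack([a[:, :180],b]),None,fx=2.2,fy=2.2))"
```

```text
10.0 [17.4 77.9 93.3] [-0.2  0.6 -0.8]
10.4917 [ 17.3  70.4 126.7] [-0.2 -0.2 -1.2]
```

View pics/s3c.png

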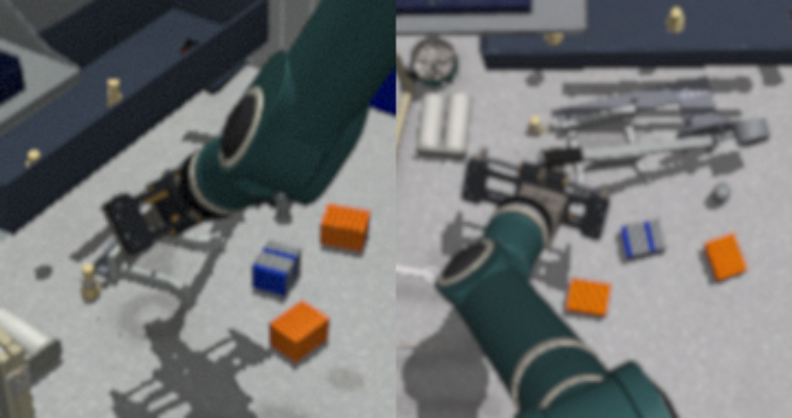

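The sleeve, at about (561,157) in the right half of the crop, is now riding on the fingers and the bar is tilted. I continue along the arc.

```bash
python3 - <<'E'
from h import *
try:
  for th in (.55,.7,.85,1.0,1.12,1.22):
    robot.servo_line(F(bar_tcp(th,23)),feed=120)
    s=robot.observe();print(s['t'],toF(s['tcp_pos']).round(1),s['contact_force'].round(1),s['joints'].round(2))
except robot.IKError as e: print('ik',th,e)
save('side','s4.png');save('top','t4.png')
E
python3 -c "
import cv2,numpy as np
a=cv2.imread('pics/s4.png')[40:270,170:350];b=cv2.imread('pics/t4.png')[60:290,180:360]
cv2.imwrite('pics/s4c.png',cv2.resize(np.hstack([a[:, :180],b]),None,fx=2.2,fy=2.2))"
```

```text
11.0333 [ 17.3  57.6 159.8] [-0.5  0.2 -0.7] [-0.19  0.38 -0.23  2.2   1.74  0.56 -0.69]
11.4667 [ 17.1  40.4 189.2] [ 0.5  1.1 -0.1] [-0.16  0.32 -0.21  2.19  1.64  0.51 -0.55]
11.9 [ 17.1  19.1 216. ] [ 0.3 -0.2 -0. ] [-0.13  0.27 -0.19  2.17  1.54  0.47 -0.41]
12.3333 [ 17.1  -6.1 239.3] [0.2 0.4 0.2] [-0.08  0.23 -0.18  2.15  1.45  0.43 -0.26]
12.7167 [ 17.2 -28.6 255.3] [ 0.2  0.3 -0.2] [-0.04  0.2  -0.16  2.14  1.37  0.39 -0.14]
13.0583 [ 17.2 -48.9 266.5] [-0.9  0.7 -0.1] [-0.    0.19 -0.15  2.12  1.3   0.36 -0.04]
```

View pics/s4c.png

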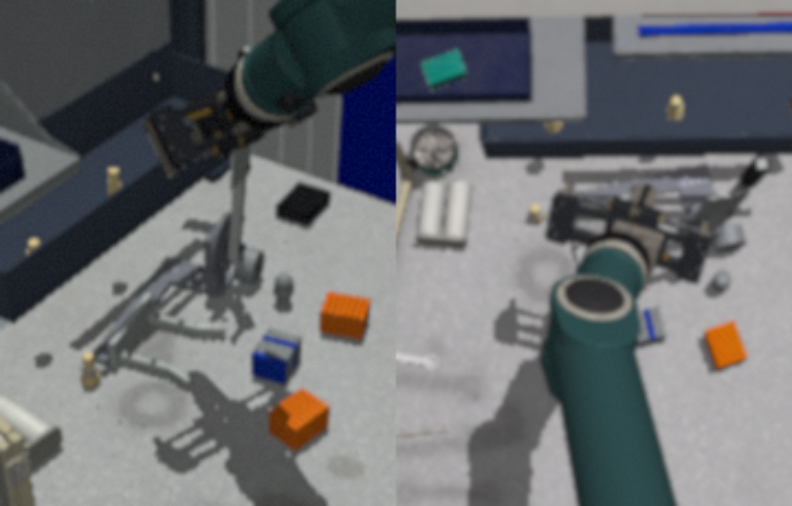

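The barrier is upright on its stop. In the right half of the crop the sleeve is seen end-on near (755,172), away from the gripper. Now I withdraw and look at the pack and bay with the wrist camera.

Run:
```python
from h import *
robot.servo_line(F([-80,20,290]),feed=200)
for f in (1,-1):
  q=kin.ik(F([-110,0,290]),orient(np.pi/2,0,f));print(f,None if q is None else q.round(2))
q=[kin.ik(F([-110,0,290]),orient(np.pi/2,0,f)) for f in (1,-1)]
j=robot.observe()['joints'];f=(1,-1)[int(np.argmin([np.abs(x-j).max() for x in q]))]
robot.movep(F([-110,0,290]),orient(np.pi/2,0,f))
ci=viewer.camera_info('wrist');save('wrist','w1.png');np.save('ciw.npy',ci,allow_pickle=True)
for n in ['fixture','back_stop','terminal_pack','gland','pivot']:
    for d in viewer.pinpoint(n,'wrist')[:3]:
        w=toworld(d['at'],ci);print(n,round(d['confidence'],2),w.round(1),toF(w).round(1),proj(w,ci).round(0))
ms=viewer.silhouettes('terminal_pack','wrist');np.save('mw.npy',np.array([m['mask'] for m in ms]))
save('side','s5.png');save('top','t5.png')
for cam in('top','side'):
  ci=viewer.camera_info(cam)
  for n in ['fixture','back_stop','pivot','sleeve','terminal_pack']:
    for d in viewer.pinpoint(n,cam)[:3]:
        w=toworld(d['at'],ci);print(cam,n,round(d['confidence'],2),w.round(1),toF(w).round(1),proj(w,ci).round(0))
print(robot.observe()['t'])
```

```text
1 [-0.1   0.19  0.09  1.82 -0.02  1.14  1.77]
-1 [ 0.1   0.2  -0.14  1.8   0.03  1.14 -1.42]
back_stop 0.89 [715.1  19.1  -1.3] [80.6  1.1 -1.3] [284.  19.]
back_stop 0.21 [ 664.8 -135.    80.2] [   0.  -139.6   80.2] [418.  84.]
terminal_pack 0.96 [541.1 -41.    1.3] [-102.   -22.3    1.3] [301. 170.]
terminal_pack 0.92 [ 514.6 -157.1    4.2] [-151.6 -130.6    4.2] [380. 207.]
terminal_pack 0.78 [460.7  35.    1.1] [-165.2   68.5    1.1] [236. 216.]
gland 0.81 [ 601.7 -155.7   -1.7] [ -66.  -147.    -1.7] [396. 143.]
gland 0.48 [394.5 323.4   2.8] [-171.3  364.3    2.8] [ 23. 220.]
pivot 0.92 [ 664.5 -134.6   79.8] [  -0.2 -139.1   79.8] [418.  84.]
top fixture 0.56 [636.7   0.8   1.5] [ 0.1 -0.9  1.5] [277. 180.]
top pivot 0.7 [ 606.9 -157.5    0.7] [ -61.3 -149.8    0.7] [327. 189.]
top pivot 0.58 [ 669.9 -139.4   81.3] [   4.1 -144.9   81.3] [322. 163.]
top pivot 0.28 [636.8   3.    4.7] [0.7 1.3 4.7] [277. 180.]
top sleeve 0.62 [ 676.2 -177.8  307. ] [   2.5 -183.7  307. ] [344. 137.]
top terminal_pack 0.77 [ 510.  -162.5    0.9] [-157.1 -134.9    0.9] [329. 218.]
top terminal_pack 0.77 [456.1  41.4   1.3] [-168.4   75.7    1.3] [266. 236.]
side fixture 0.68 [632.7   4.1   2. ] [-3.1  3.2  2. ] [257. 202.]
side fixture 0.65 [ 7.114e+02  2.488e+02 -3.000e-01] [123.7 226.7  -0.3] [176. 243.]
side back_stop 0.72 [716.   19.3  -3.2] [81.5  1.1 -3.2] [231. 195.]
side pivot 0.8 [ 662.  -131.2   82. ] [  -2.  -135.2   82. ] [276. 151.]
side sleeve 0.85 [ 670.8 -177.6  303.2] [  -2.8 -182.5  303.2] [283.  73.]
side terminal_pack 0.84 [456.4  40.9  -1.3] [-168.2   75.1   -1.3] [304. 236.]
side terminal_pack 0.59 [ 506.3 -159.4    3.1] [-160.2 -131.1    3.1] [327. 187.]
side terminal_pack 0.58 [539.3 -41.5   1.7] [-103.9  -22.4    1.7] [295. 206.]
16.1167
```

View pics/w1.png

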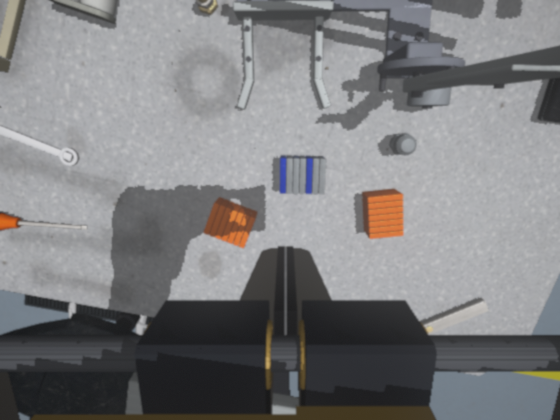

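View pics/s5.png

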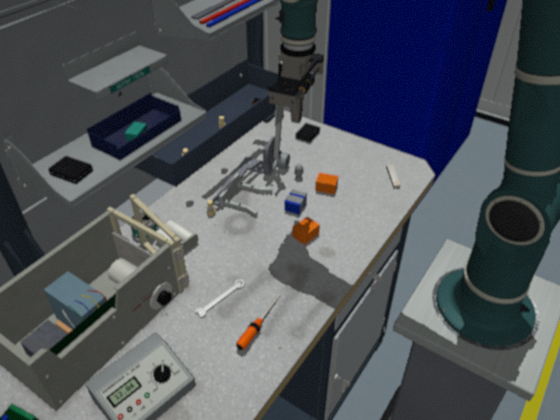

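The barrier is at 1.76 rad, computed from the sleeve at fixture y=-183, z=305, which is its stop. The blue/grey pack at wrist (301,175) looks nearly square to the rails. I rectify the picture at pack-top height to measure it.

Run:
```python
from h import *
ci=np.load('ciw.npy',allow_pickle=True).item();im=cv2.imread('pics/w1.png')
def rect(z,x0,x1,y0,y1,s):
    src=np.float32([proj(F([a,b,z]),ci) for a,b in((x1,y1),(x1,y0),(x0,y0),(x0,y1))])
    W,H=(y1-y0)*s,(x1-x0)*s
    return cv2.warpPerspective(im,cv2.getPerspectiveTransform(src,np.float32([[0,0],[W,0],[W,H],[0,H]])),(W,H),flags=2)
a=rect(36,-140,-60,-65,20,5); b=rect(16,-40,90,-65,65,3)
for k in range(0,400,50): cv2.line(a,(0,k),(6,k),(0,0,255),1)
for k in range(0,425,25): cv2.line(a,(k,0),(k,6),(0,0,255),1)
for y in(37,-37): cv2.line(b,((65-y)*3,0),((65-y)*3,240),(0,0,255),1)
for x in(80,12,-20): cv2.line(b,(0,(90-x)*3),(390,(90-x)*3),(0,255,0),1)
c=np.zeros((400,815,3),np.uint8);c[:,:425]=a;c[:390,425:]=b;cv2.imwrite('pics/r1.png',c[:,:800])
g=np.load('mw.npy');m=g[0]&True
print([ (k.sum(),np.argwhere(k).mean(0).round()) for k in g])
```

```text
[(np.int64(1921), array([213., 383.])), (np.int64(1713), array([222., 231.])), (np.int64(1739), array([174., 302.]))]
```

View pics/r1.png

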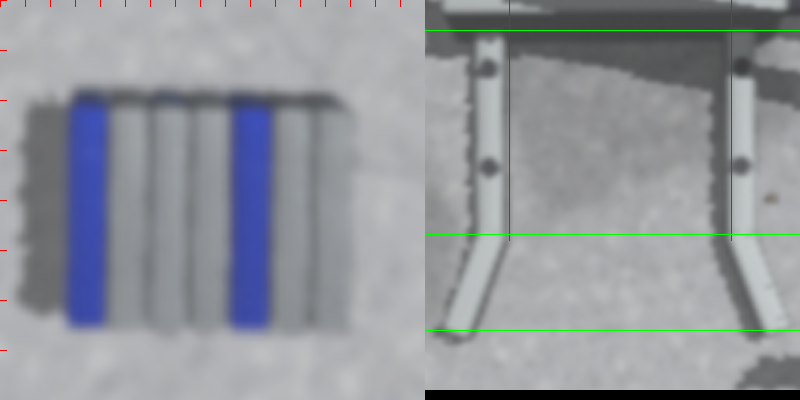

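The pack's centre is at fixture (-103.3, -21.8) with yaw ≈ 0. The bay model fits the rails within about 1–2 mm. Plan:
1. Straddle the pack with open jaws, without gripping, and use the right finger to push it sideways to y≈0.
2. Push it in from behind with two fingertips.

Run:
```python
from h import *
j=robot.observe()['joints'];print(j.round(2))
f=1 if j[6]>0 else -1
down=orient(np.pi/2,0,f)
grip(1.0)
robot.servo_line(F([-103,-22,60]),feed=200)
robot.servo_line(F([-103,-22,9]),feed=80)
s=robot.observe();print(s['t'],toF(s['tcp_pos']).round(1),s['contact_force'].round(1),s['grip_width'])
# finger inner face at y_tcp-46 ; pack right face at -50 -> push to -28.5+1
robot.servo_line(F([-103,-6,9]),feed=80)
robot.servo_line(F([-103,46-27.5,9]),feed=40)
s=robot.observe();print(s['t'],toF(s['tcp_pos']).round(1),s['contact_force'].round(1))
robot.servo_line(F([-103,5,9]),feed=80)
robot.servo_line(F([-103,5,70]),feed=150)
robot.servo_line(F([-150,0,150]),feed=200)
ci=viewer.camera_info('wrist');save('wrist','w2.png');np.save('ciw.npy',ci,allow_pickle=True)
for d in viewer.pinpoint('terminal_pack','wrist')[:3]:
        w=toworld(d['at'],ci);print(round(d['confidence'],2),toF(w).round(1),proj(w,ci).round(0))
print(robot.observe()['t'])
for ff in (1,-1):
  for deg in(65,75):
    for p in ([-160,4,60],[-160,4,10],[-60,4,10],[26,4,10]):
      q=kin.ik(F(p),orient(np.radians(deg),0,ff));print(ff,deg,None if q is None else q.round(2))
im=cv2.imread('pics/w2.png')
def rect(z,x0,x1,y0,y1,s):
    src=np.float32([proj(F([a,b,z]),ci) for a,b in((x1,y1),(x1,y0),(x0,y0),(x0,y1))])
    W,H=(y1-y0)*s,(x1-x0)*s
    return cv2.warpPerspective(im,cv2.getPerspectiveTransform(src,np.float32([[0,0],[W,0],[W,H],[0,H]])),(W,H),flags=2)
a=rect(36,-140,-40,-50,50,4)
for k in range(0,400,40): cv2.line(a,(0,k),(6,k),(0,0,255),1);cv2.line(a,(k,0),(k,6),(0,0,255),1)
cv2.imwrite('pics/r2.png',a)
```

```text
[ 0.1   0.2  -0.14  1.8   0.03  1.14 -1.42]
19.5833 [-102.8  -22.     8.9] [ 0.1 -0.6 -0.5] 0.9993743815858775
20.6917 [-103.2   18.8    8.9] [-0.2 -0.2 -0.3]
0.96 [-170.1   70.     1.1] [213. 221.]
0.85 [-152.1 -130.1    4.3] [422. 203.]
0.6 [-103.6    4.     0.8] [281. 151.]
22.2833
1 65 [ 0.83  0.5  -0.86  2.39  1.66  0.24  0.27]
1 65 [ 0.74  0.63 -0.77  2.4   2.13  0.32 -0.16]
1 65 [ 0.73  0.78 -0.88  2.18  1.73  0.43  0.28]
1 65 [ 0.33  0.68 -0.45  2.01  1.25  0.19  0.61]
1 75 [ 0.62  0.44 -0.68  2.28  0.72  0.33  1.13]
1 75 [ 0.47  0.53 -0.51  2.3   1.01  0.21  0.85]
1 75 [ 0.47  0.66 -0.61  2.07  0.93  0.38  0.94]
1 75 [ 0.44  0.77 -0.65  1.87  0.89  0.5   1.01]
-1 65 [ 1.01  0.64 -1.1   2.38  1.64  0.42 -2.79]
-1 65 [ 1.13  1.13 -1.34  2.38  1.87  0.89 -2.78]
-1 65 [ 0.73  0.78 -0.88  2.18  1.73  0.43 -2.86]
-1 65 [ 0.35  0.69 -0.48  2.01  1.28  0.21 -2.56]
-1 75 [ 0.18  0.35 -0.17  2.3  -0.    0.24 -1.34]
-1 75 [ 0.44  0.52 -0.48  2.3   0.97  0.2  -2.25]
-1 75 [ 0.08  0.56 -0.12  2.1   0.06  0.23 -1.44]
-1 75 [ 0.04  0.65 -0.11  1.9   0.08  0.34 -1.48]
```

View pics/w2.png

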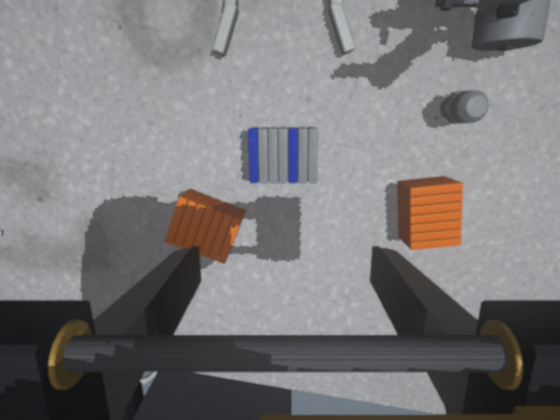

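View pics/r2.png

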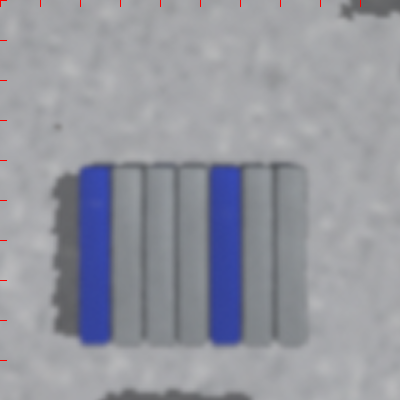

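The pack is now at fixture (-103.5, +1.6), yaw ≈ 0, with everything else unmoved. Next I push from behind with the fingertips nearly shut. The tool is offset +6 mm in y to keep the gripper body off the post.

Run:
```python
from h import *
o=orient(np.radians(82),0,-1)
grip(0.15)
robot.servo_line(F([-152,6,60]),feed=150,rotation=o)
robot.servo_line(F([-150,6,10]),feed=80)
s=robot.observe();print(s['t'],toF(s['tcp_pos']).round(1),s['contact_force'].round(1),s['grip_width'])
robot.servo_line(F([-40,6,10]),feed=50)
s=robot.observe();print(s['t'],toF(s['tcp_pos']).round(1),s['contact_force'].round(1),s['joints'].round(2))
ci=viewer.camera_info('wrist');save('wrist','w3.png')
for d in viewer.pinpoint('terminal_pack','wrist')[:3]:
        w=toworld(d['at'],ci);print(round(d['confidence'],2),toF(w).round(1),proj(w,ci).round(0))
save('top','t6.png')
```

```text
25.0167 [-149.7    6.    10.2] [ 0.  -0.4  0.1] 0.1486912366302766
27.3667 [-40.1   6.   10. ] [-0.5 -0.1  0.5] [ 0.03  0.61 -0.09  1.96  0.07  0.44 -1.47]
0.56 [-6.8 -0.6  0.5] [296. 202.]
0.2 [ -70.5 -146.5   -1.5] [546. 309.]
```

View pics/w3.png

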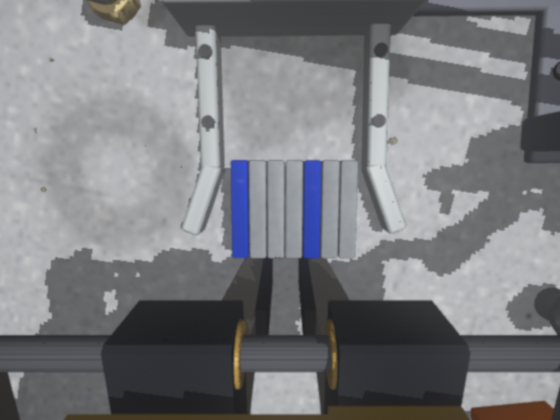

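The pack is square and centred in the mouth at wrist (294,208), with the rails clear on both sides. I continue inward with force checks.

Run:
```python
from h import *
robot.servo_line(F([15,6,10]),feed=45)
for x in (18,20,22,23.5,25,26,27,28,29,30):
    robot.servo_line(F([x,6,10]),feed=20)
    s=robot.observe();fx=(Rf.T@s['contact_force'])[0];print(round(s['t'],2),toF(s['tcp_pos']).round(1),round(fx,1))
    if abs(fx)>4: break
ci=viewer.camera_info('wrist');save('wrist','w4.png')
for n in('terminal_pack','back_stop'):
  for d in viewer.pinpoint(n,'wrist')[:2]:
        w=toworld(d['at'],ci);print(round(d['confidence'],2),toF(w).round(1),proj(w,ci).round(0))
```

```text
29.19 [18.2  6.  10. ] -0.3
29.44 [20.2  6.  10. ] 0.1
29.69 [22.2  6.  10. ] -0.1
29.94 [23.6  6.  10. ] -1.5
30.19 [24.   5.9  9.8] -4.5
0.73 [56.1  0.9  1.1] [294. 204.]
0.83 [81.3  2.7 -1.7] [290. 158.]
```

View pics/w4.png

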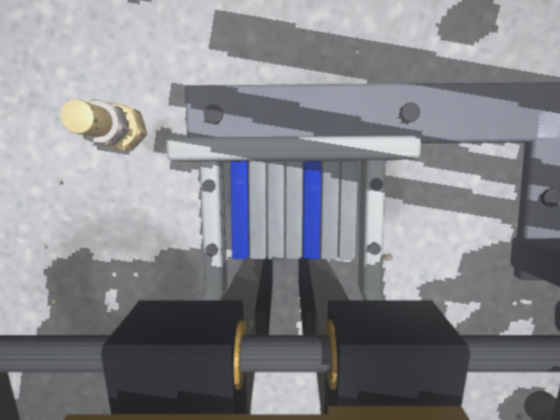

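The pack touches the stop across its whole front edge (wrist row ~160), and the force rose to 4.5 N at the expected depth. Now I back straight off, rise and check.

```bash
python3 - <<'E'
from h import *
robot.servo_line(F([-30,6,12]),feed=80)
robot.servo_line(F([-90,6,230]),feed=200)
robot.hold(0.3)
ci=viewer.camera_info('wrist');im=save('wrist','w5.png')
for n in('terminal_pack','back_stop','gland','union_2'):
  for d in viewer.pinpoint(n,'wrist')[:3]:
        w=toworld(d['at'],ci);print(n,round(d['confidence'],2),toF(w).round(1),proj(w,ci).round(0))
save('side','s7.png');ci=viewer.camera_info('side')
for n in('sleeve','terminal_pack'):
  for d in viewer.pinpoint(n,'side')[:3]:
    w=toworld(d['at'],ci);print(n,round(d['confidence'],2),toF(w).round(1))
s=robot.observe();print(s['t'],s['contact_force'].round(1))
E
python3 -c "
import cv2,numpy as np
a=cv2.imread('pics/s7.png')[40:270,170:350];b=cv2.imread('pics/w5.png')
a=cv2.resize(a,(313,400));b=cv2.resize(b[:300],(480,257));c=np.zeros((400,793,3),np.uint8);c[:,:313]=a;c[:257,313:]=b;cv2.imwrite('pics/f.png',c)"
```

```text
terminal_pack 0.86 [58.8 -1.6  0.6] [291.  82.]
terminal_pack 0.75 [-168.7   70.3   -0.6] [233. 274.]
terminal_pack 0.74 [-155.4 -130.     2.7] [396. 264.]
gland 0.67 [ -66.9 -146.8   -2.3] [412. 192.]
union_2 0.71 [93.6 90.9  0. ] [210.  50.]
sleeve 0.72 [   1.6 -178.8  303.6]
sleeve 0.3 [-3.   1.6  2.9]
terminal_pack 0.67 [-169.9   76.     4.4]
terminal_pack 0.57 [-161.9 -130.7    2.4]
terminal_pack 0.56 [55.8 -1.9 -0.3]
33.1667 [-0.2  0.2 -0.7]
```

View pics/f.png

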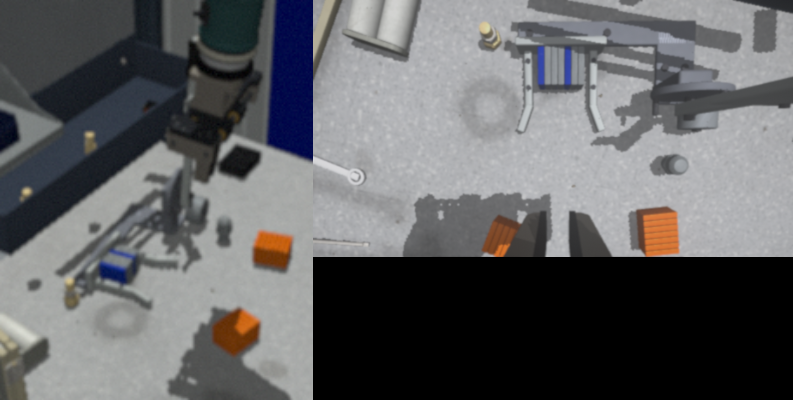

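The barrier is up, the pack is home and square between the rails, and the bystanders in view are where they were. The robot is clear of everything, so I hand in.

```bash
python3 -c "
from h import *
robot.job_done()"
```

```text
the job is handed in; nothing more can be done
```

I raised the barrier, pushed the terminal pack home against the back stop, and handed the job in at about 33 s of the 56 s allowed.

**What I did**
- I pushed the barrier up from under its sleeve with shut fingers, past the balance point, and it went on to its stop by itself.
- I nudged the blue/grey pack about 23 mm sideways with one open finger, without gripping it.
- I then pushed it straight between the rails with two fingertips until it met the back stop, where the force rose to 4.5 N.

**Last checks**
- **Barrier:** it is at about 1.75 rad, worked out from the sleeve position in the side camera.
- **Pack:** the networks placed its origin at fixture x between 56 and 59 mm and y between -2 and +1 mm. It looks flat and square against the stop.
- **Bystanders:** the gland and union measured within about 5 mm of their first positions. The spanner and the two orange look-alikes also showed no visible shift. I did not re-measure the screwdriver, feeler gauge, probe case or twin sleeve after the push, but the arm did not work near them.
- **Robot:** it is clear of everything, with contact force near zero.

No check failed. The only disagreement was a few millimetres between cameras, which is within their stated accuracy.

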